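# Tap the bobbin keys home, red, yellow, blue

### The arm

A 6-joint arm with a two-finger parallel gripper is mounted at the origin on the work surface. World frame = base frame: x ahead of the robot, y to its left, z up, the work surface at z = 0. Lengths are in m, angles in rad, forces in N, time in s.
With the tool pointing down it reaches from about 0.375 to 0.9 m from the base axis. Payload 3.1 kg.
Tool frame: the origin (TCP) lies at the very end of the fingers, on their centre line; the grasp point (between the pads) lies robot.grasp_offset behind it (robot.grasp_offset is the distance from the TCP to the grasp point, in m); z points along the fingers, y is the direction in which the jaws open and shut (so a half turn about z gives the same grasp; the last joint's range is limited). The gripper opens to 87 mm and grips with 3 to 60 N. Pads are 19 mm wide; open, the fingers measure 117 mm over their backs; the gripper's body (75 mm by 190 mm) begins 51 mm behind the grasp point.
Start: joints at [-1.306, 0.527, 1.433, -0, 1.181, -0.178], TCP at [0.268, -0.564, 0.223] pointing down, gripper open.
Joint ranges: [-3.08, 3.08], [-0.75, 2.2], [0.22, 2.44], [-1.43, 4.57], [0, 2.65], [-2.85, 2.85]. Speed limits (rad/s): [2.79, 2.79, 3.14, 3.14, 3.14, 3.14].

### API

Orientations are given as a unit quaternion [x, y, z, w].
In Python, from rig import robot gives the robot as it stands.
- The arm moves only by the tool drive_tool, never from a script. Its argument "targets" is one flat list of numbers, 6 for each row, row after row: the shift along the tool's x, y, z in cm, then the turn, a rotation vector about the tool's x, y, z in degrees. A call has 1 to 12 rows; each row is the pose to reach, as a shift and turn from the pose commanded when the call began, along the tool's axes at that moment; what a row does not reach only later rows make up. A row lasts 1/12 s, in which the tool goes at most 41.7 mm and 7.16 degrees, less where a joint would pass 70% of its speed; a pose out of reach is approached as far as the arm can. A call with a gripper value outside its range is refused whole. "grip" is the gripper command: -1 is fully open, 1 is shut, values between are in proportion, set as the call begins (left out, the last holds). The fingers move at their own pace and stop on an object; "squeeze" is the grip in N (left out, the last holds). Time passes only in rows, so rows that repeat a pose let the fingers close. It gives the time, the measured TCP pose, the force and the opening at its end, in the units of the state.
- robot.get_obs(): the state, without advancing time (a new reading comes with each control period).
- robot.camera(name): name is "side" or "top"; returns (picture, depth): 384x512x3 uint8, red, green, blue; 384x512 float32, m along the optical axis (not along the pixel's ray), 0 where there is no reading.
- robot.calibration(name): a dict with "mtx" (3x3 intrinsics, pixels), "distortion" ([k1, k2, p1, p2, k3] as OpenCV has them; the pictures are not rectified), "R" (3x3) and "t" (3): a world point X has camera coordinates R X + t. Camera axes: x right, y down, z forward; pixel columns grow to the right and rows downward; lengths in m; the calibration is good to about 2 mm. A picture is of the moment at which its call begins. calibration takes no time and is no camera call.
- robot.hand_in(): hands the job in, once; it reports no verdict.
The state is a dict: "time": time; "q": joint angles; "joint_velocities": joint speeds; "joint_torque": joint torques, N m; "position": TCP position; "tool_rot": TCP orientation; "ft_force": force on the tool from outside, world axes, zero at the start; "moment": the same for the moment, N m; "grip_width": finger opening in m.
Only numpy, scipy, OpenCV 4.12 (cv2) and the standard library are available. Lean on these libraries where they do the work, as an engineer would, in place of code of your own. Each camera call takes 0.05 s, during which the arm holds its last target.

### The job

Lock the coils of the three transformers: with a light touch of the fingertips, tap the red key down until its head rests on the white bobbin, then the yellow key, then the blue key. Do not start a key before the one ahead of it is home, do not press hard, never pull a key up, and leave everything else on the bench where it is.

Things in the scene. Friction and masses are not known exactly. Their poses are not given: they have to be found in the camera images.
- red_core: small open transformer with the red key, bolted down: 124 x 50 mm foot (x, y), two bare steel legs at x = +-40 mm up to 76 mm high, between them a wound coil bobbin whose white top flange (58 x 84 mm) is 82 mm above the bench. Origin: centre of the underside, on the bench; z up
- red_bobbin (a joint): how far the red transformer's bobbin is squashed down into its rubber pad, m: 0 resting, 0.008 hard bottom. It springs back by itself; it starts to yield at about 4.5 N and takes 1.2 N more per mm
- red_key (a joint): how far the red plastic key is pushed down into the bobbin, m: starts at 0 to 0.003, 0.014 = head resting on the white flange (fully seated), negative = drawn up. Slides stiffly (about 2.5 N) and stays where it is left
- red_key_top (a point): centre of the top face of the red key's flat head (40 x 30 mm along the transformer's x, y, 10 mm thick, on a narrower stem). 106 mm above the bench at key value 0, 92 mm when seated; the highest point of the transformer, over its middle; z up
- yellow_core: small open transformer with the yellow key, bolted down: 124 x 50 mm foot (x, y), two bare steel legs at x = +-40 mm up to 76 mm high, between them a wound coil bobbin whose white top flange (58 x 84 mm) is 82 mm above the bench. Origin: centre of the underside, on the bench; z up
- yellow_bobbin (a joint): how far the yellow transformer's bobbin is squashed down into its rubber pad, m: 0 resting, 0.008 hard bottom. It springs back by itself; it starts to yield at about 4.5 N and takes 1.2 N more per mm
- yellow_key (a joint): how far the yellow plastic key is pushed down into the bobbin, m: starts at 0 to 0.003, 0.014 = head resting on the white flange (fully seated), negative = drawn up. Slides stiffly (about 2.5 N) and stays where it is left
- yellow_key_top (a point): centre of the top face of the yellow key's flat head (40 x 30 mm along the transformer's x, y, 10 mm thick, on a narrower stem). 106 mm above the bench at key value 0, 92 mm when seated; the highest point of the transformer, over its middle; z up
- blue_core: small open transformer with the blue key, bolted down: 124 x 50 mm foot (x, y), two bare steel legs at x = +-40 mm up to 76 mm high, between them a wound coil bobbin whose white top flange (58 x 84 mm) is 82 mm above the bench. Origin: centre of the underside, on the bench; z up
- blue_bobbin (a joint): how far the blue transformer's bobbin is squashed down into its rubber pad, m: 0 resting, 0.008 hard bottom. It springs back by itself; it starts to yield at about 4.5 N and takes 1.2 N more per mm
- blue_key (a joint): how far the blue plastic key is pushed down into the bobbin, m: starts at 0 to 0.003, 0.014 = head resting on the white flange (fully seated), negative = drawn up. Slides stiffly (about 2.5 N) and stays where it is left
- blue_key_top (a point): centre of the top face of the blue key's flat head (40 x 30 mm along the transformer's x, y, 10 mm thick, on a narrower stem). 106 mm above the bench at key value 0, 92 mm when seated; the highest point of the transformer, over its middle; z up
- screwdriver: loose screwdriver with green handle, 170 mm, lying on the bench; origin on the bench under its middle, x from handle to tip
- spare_key: loose grey spare key standing on its head, 40 x 30 x 40 mm high; origin under its centre
- tape_roll: loose green ring of tape, 68 mm across, 24 mm high; origin under its centre
- glue_jar: loose closed jar with black cap, 52 mm across, 75 mm high; origin under its centre
- plate_stack: loose low stack of steel E-plates, 96 x 55 x 18 mm; origin on the bench under its middle
- meter: loose orange hand meter standing upright, 34 x 66 x 110 mm high; origin under its centre

How it is judged:
On the way, in this order (a step that is already met when the one before it is completed fails the run):
1. the red key is down on its bobbin (within 2.5 mm) (value of joint red_key above 0.0115 m), for 0.2 s.
2. the yellow key is down on its bobbin (within 2.5 mm) (value of joint yellow_key above 0.0115 m), for 0.2 s.
3. the blue key is down on its bobbin (within 2.5 mm) (value of joint blue_key above 0.0115 m), for 0.2 s.
At the end, for the whole second after the job is handed in: All three keys rest on their bobbins (within 2.5 mm), the bobbins have sprung back up (within 1.5 mm), and the six loose things are at rest within 15 mm of where they started (value of joint each of red_key, yellow_key, blue_key above 0.0115 m and value of joint each of red_bobbin, yellow_bobbin, blue_bobbin below 0.0015 m and distance of each of screwdriver, spare_key, tape_roll, glue_jar, plate_stack, meter from where it was at the start of the episode below 0.015 m and linear speed of each of screwdriver, spare_key, tape_roll, glue_jar, plate_stack, meter below 0.02 m/s); the robot touches nothing.
It fails at once if a key is pushed down past 6.5 mm before the one ahead of it in the order is seated (within 2.5 mm) ((value of joint yellow_key above 0.0065 m and value of joint red_key below 0.0115 m) or (value of joint blue_key above 0.0065 m and value of joint red_key below 0.0115 m) or (value of joint blue_key above 0.0065 m and value of joint yellow_key below 0.0115 m)).
It fails at once if a key is drawn up 3 mm or more above its zero (value of joint any of red_key, yellow_key, blue_key below -0.003 m).
It fails at once if a transformer is pressed or squeezed with more than 20 N (contact force between any of red_core, yellow_core, blue_core and anything else above 20 N).
It fails at once if one of the six loose things is moved by more than 15 mm (distance of any of screwdriver, spare_key, tape_roll, glue_jar, plate_stack, meter from where it was at the start of the episode above 0.015 m).
It also fails if it takes over 48 s, if anything falls off the work surface, if the arm or the gripper's body presses on something with over 40 N, if the wrist force passes 120 N, or if a joint passes its speed limit or range.

## Working session

There is one attempt and no reset: what is moved stays moved. The work goes in short steps, Python scripts to look and compute and a tool call to move; the robot and the scene stay as the last step left them, time stands still between calls to the robot, and variables do not carry over. Pictures are saved under pics/ and viewed, and the job is handed in when it is done.

Besides the shell and the picture viewer there is one more tool, called after "Emit:" by a JSON object that holds its "method" and its "body". drive_tool: Moves the arm, as the interface text tells. Its arguments: {"type":"object","properties":{"targets":{"type":"array","items":{"type":"number"}},"grip":{"type":"number"},"squeeze":{"type":"number"}},"required":["targets"]}

```bash
mkdir -p pics; ls; python3 - <<'E'
from rig import robot
import cv2,numpy as np
o=robot.get_obs();print(o, robot.grasp_offset)
for n in("top","side"):
    p,d=robot.camera(n);cv2.imwrite(f"pics/{n}0.png",p[:,:,::-1]);np.savez(f"pics/{n}0.npz",p=p,d=d)
    c=robot.calibration(n);print(n,{k:np.round(v,4).tolist() for k,v in c.items()})
E
```

```text
pics
{'time': 0.0, 'q': array([-1.30549987e+00,  5.28464331e-01,  1.43389112e+00, -9.71628657e-06,
        1.18136015e+00, -1.78469970e-01]), 'joint_velocities': array([-0.00041525, -0.00088784, -0.00219474,  0.0001723 , -0.00150667,
       -0.00099353]), 'joint_torque': array([-4.78717611e-04, -4.40041208e+01, -1.76592940e+01,  6.32319669e-02,
        5.83075953e-02, -1.83431403e-04]), 'position': array([ 0.26819003, -0.56374033,  0.2215763 ]), 'tool_rot': array([ 9.75483790e-01,  2.20068739e-01, -5.05557667e-05, -1.06027943e-03]), 'ft_force': array([-0.02108192,  0.3574006 ,  0.37634999]), 'moment': array([-0.0469685 ,  0.03231251,  0.0304063 ]), 'grip_width': 0.08681055102993228} 0.0187
top {'mtx': [[432.4562, 0.0, 251.9267], [0.0, 432.4562, 199.1629], [0.0, 0.0, 1.0]], 'distortion': [-0.0386, 0.0, 0.0, 0.0, 0.0], 'R': [[0.0052, -0.9999, 0.0121], [-0.9958, -0.0063, -0.0911], [0.0911, -0.0116, -0.9958]], 't': [-0.0198, 0.5535, 1.0743]}
side {'mtx': [[410.9675, 0.0, 256.1224], [0.0, 410.9675, 188.4928], [0.0, 0.0, 1.0]], 'distortion': [-0.1279, 0.0, 0.0, 0.0, 0.0], 'R': [[-0.998, -0.0626, -0.01], [-0.0242, 0.5215, -0.8529], [0.0585, -0.851, -0.522]], 't': [0.5271, 0.0936, 1.2677]}
```

View pics/top0.png

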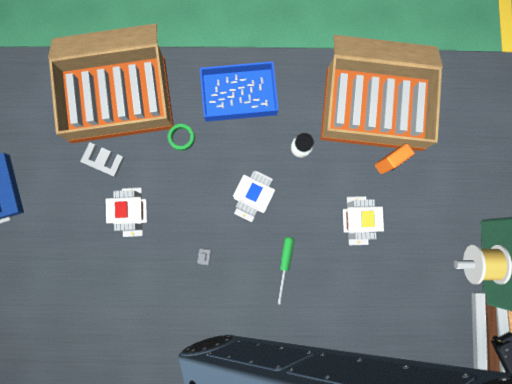

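View pics/side0.png

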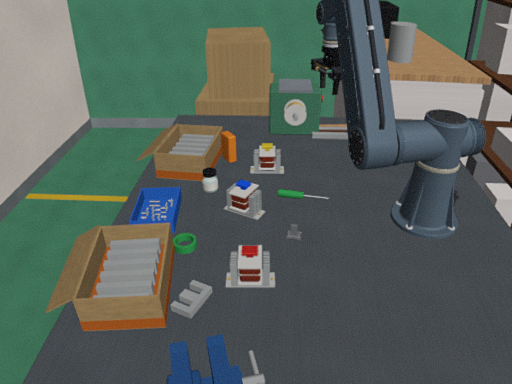

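```bash
cat > h.py <<'E'
from rig import robot
import cv2,numpy as np
HS={'red':[((0,150,90),(6,255,255)),((174,150,90),(180,255,255))],'yellow':[((22,120,120),(33,255,255))],'blue':[((105,150,90),(122,255,255))]}
ROI={'top':{'red':(100,190,150,235),'yellow':(340,195,390,245),'blue':(230,170,280,220)},
'side':{'red':(230,235,275,262),'yellow':(250,138,285,158),'blue':(225,172,265,196)}}
def ray(n,uv):
    c=robot.calibration(n);R=np.array(c['R']);t=np.array(c['t'])
    x=cv2.undistortPoints(np.array([[uv]],float),np.array(c['mtx']),np.array(c['distortion']))[0,0]
    return -R.T@t, R.T@np.array([x[0],x[1],1])
def plane(n,uv,z):
    o,d=ray(n,uv); return o+d*(z-o[2])/d[2]
def mask(n,p,k):
    h=cv2.cvtColor(p,cv2.COLOR_RGB2HSV);m=0
    for a,b in HS[k]: m=m|cv2.inRange(h,a,b)
    x0,y0,x1,y1=ROI[n][k];M=np.zeros_like(m);M[y0:y1,x0:x1]=m[y0:y1,x0:x1];return M
E
python3 - <<'E'
from h import *
for n in('top','side'):
    f=np.load(f'pics/{n}0.npz');p,d=f['p'],f['d']
    for k in HS:
        m=mask(n,p,k);ct=max(cv2.findContours(m,0,1)[0],key=cv2.contourArea)
        r=cv2.minAreaRect(ct);M=cv2.moments(m,True);uv=(M['m10']/M['m00'],M['m01']/M['m00'])
        c=cv2.boxPoints(r);w=[plane(n,q,.105)[:2] for q in c]
        e=[w[1]-w[0],w[2]-w[1]]
        o,dr=ray(n,uv);dd=np.median(d[m>0]);
        print(n,k,M['m00'],np.round(uv,1),'plane',plane(n,uv,.105).round(4),'depth',(o+dr*dd).round(4),[(round(np.linalg.norm(v),4),round(np.degrees(np.arctan2(v[1],v[0])),1)) for v in e])
    s=cv2.resize(p[130:270,90:400] if n=='top' else p[130:290,150:350],None,fx=2.5 if n=='top' else 3.5,fy=2.5 if n=='top' else 3.5)
    cv2.imwrite(f'pics/{n}0z.png',s[:,:,::-1])
E
```

```text
top red 178.0 [120.6 209. ] plane [0.5212 0.2933 0.105 ] depth [0.5213 0.294  0.1027] [(np.float64(0.026), np.float64(-89.6)), (np.float64(0.033), np.float64(-178.2))]
top yellow 185.0 [367.5 218.4] plane [ 0.5025 -0.2889  0.105 ] depth [ 0.5025 -0.2892  0.104 ] [(np.float64(0.0263), np.float64(-89.7)), (np.float64(0.0355), np.float64(178.9))]
top blue 168.0 [253.5 191.9] plane [ 0.5636 -0.0194  0.105 ] depth [ 0.5639 -0.0195  0.102 ] [(np.float64(0.0361), np.float64(-26.1)), (np.float64(0.0254), np.float64(-116.4))]
side red 147.0 [249.1 250.5] plane [0.5252 0.3028 0.105 ] depth [0.5253 0.3015 0.1039] [(np.float64(0.0342), np.float64(-177.1)), (np.float64(0.0371), np.float64(93.6))]
side yellow 71.0 [266.7 145.9] plane [ 0.5063 -0.2788  0.105 ] depth [ 0.5065 -0.2834  0.1028] [(np.float64(0.0366), np.float64(-177.5)), (np.float64(0.058), np.float64(91.7))]
side blue 97.0 [243.  183.8] plane [ 0.5678 -0.0086  0.105 ] depth [ 0.5683 -0.0133  0.1022] [(np.float64(0.0493), np.float64(-93.8)), (np.float64(0.0489), np.float64(149.9))]
```

View pics/top0z.png

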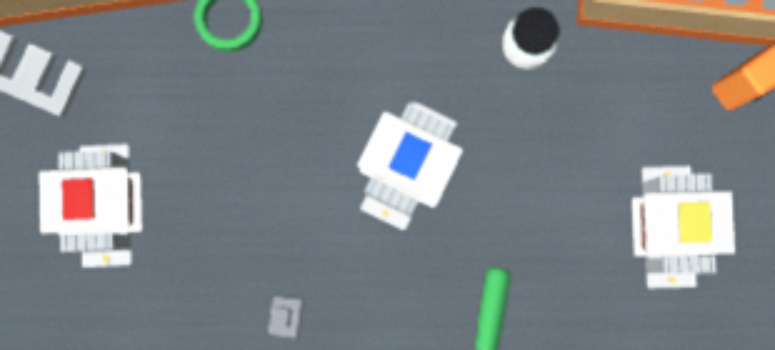

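View pics/side0z.png

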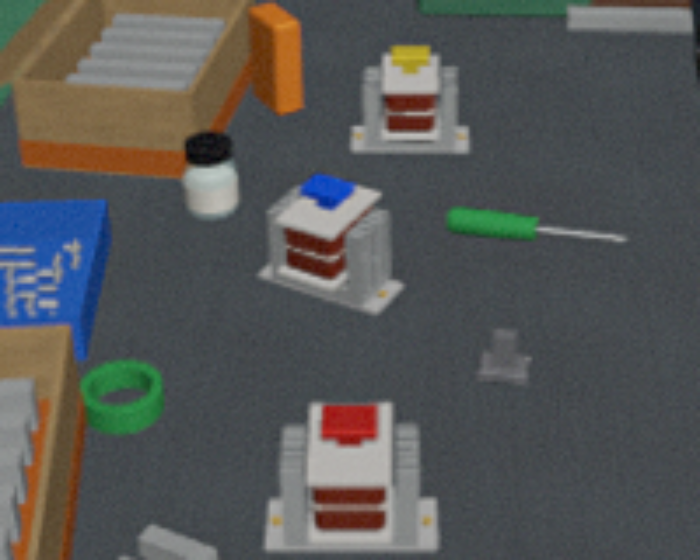

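```bash
cat >> h.py <<'E'
from scipy.spatial.transform import Rotation as Ro
def shift(tgt):
    o=robot.get_obs();r=Ro.from_quat(o['tool_rot'])
    print('t',round(o['time'],2),'pos',o['position'].round(4),'F',o['ft_force'].round(2),'q',o['q'].round(2),'ydir',r.as_matrix()[:,1].round(3),'zdir',r.as_matrix()[:,2].round(3))
    print('shift cm',(r.inv().apply(np.array(tgt)-o['position'])*100).round(2))
    # turn so tool z=down, tool y=+x
    T=Ro.from_matrix(np.array([[0,1,0],[1,0,0],[0,0,-1]],float)); print('turn',np.degrees((r.inv()*T).as_rotvec()).round(1))
E
python3 -c "
from h import *
shift((.521,.2935,.2))"
```

```text
t 0.1 pos [ 0.2682 -0.5638  0.2217] F [0.11 0.2  0.57] q [-1.31  0.53  1.43 -0.    1.18 -0.18] ydir [ 0.429 -0.903 -0.002] zdir [-0.001  0.002 -1.   ]
shift cm [ 59.64 -66.57   2.31]
turn [ -0.1  -0.1 -64.6]
```

Emit:
{"method": "drive_tool", "body": {"targets": [59.6,-66.6,2.2,0,0,-64.6,59.6,-66.6,2.2,0,0,-64.6,59.6,-66.6,2.2,0,0,-64.6,59.6,-66.6,2.2,0,0,-64.6,59.6,-66.6,2.2,0,0,-64.6,59.6,-66.6,2.2,0,0,-64.6,59.6,-66.6,2.2,0,0,-64.6,59.6,-66.6,2.2,0,0,-64.6,59.6,-66.6,2.2,0,0,-64.6,59.6,-66.6,2.2,0,0,-64.6,59.6,-66.6,2.2,0,0,-64.6,59.6,-66.6,2.2,0,0,-64.6], "grip": 1, "squeeze": 5}}

```text
time: 1.1
position: [0.4094, -0.0829, 0.2102]
tool_rot: [0.707, 0.707, -0.0, -0.0]
ft_force: [1.2, -1.0, -0.2]
grip_width: 0.0155
```

```bash
python3 -c "
from h import *
shift((.521,.2935,.14));print(robot.get_obs()['grip_width'])"
```

```text
t 1.1 pos [ 0.4094 -0.0829  0.2102] F [ 1.22 -1.02 -0.25] q [-0.47  0.27  1.94  0.    0.93 -0.47] ydir [ 1. -0. -0.] zdir [-0.  0. -1.]
shift cm [37.64 11.16  7.02]
turn [-0. -0. -0.]
0.01548156519596645
```

Emit:
{"method": "drive_tool", "body": {"targets": [36,10.7,1,0,0,0,36,10.7,1,0,0,0,36,10.7,1,0,0,0,36,10.7,1,0,0,0,36,10.7,1,0,0,0,36,10.7,1,0,0,0,36,10.7,1,0,0,0,36,10.7,1,0,0,0,36,10.7,1,0,0,0,36,10.7,3,0,0,0,36,10.7,5,0,0,0,36,10.7,6,0,0,0]}}

```text
time: 2.1
position: [0.5146, 0.2757, 0.1477]
tool_rot: [0.706, 0.708, -0.002, -0.001]
ft_force: [-0.6, -0.4, -0.1]
grip_width: 0.0006
```

Emit:
{"method": "drive_tool", "body": {"targets": [0,0,0,0,0,0,0,0,0,0,0,0,0,0,0,0,0,0]}}

```text
time: 2.35
position: [0.517, 0.2748, 0.151]
tool_rot: [0.707, 0.707, 0.001, 0.0]
ft_force: [-0.3, 0.4, 0.5]
grip_width: 0.0006
```

```bash
python3 -c "
from h import *
shift((.521,.2935,.106));print(robot.get_obs()['grip_width'])
p,d=robot.camera('top');q,_=robot.camera('side')
cv2.imwrite('pics/a.png',np.hstack([cv2.resize(p[150:260,70:200],None,fx=3,fy=3),cv2.resize(q[180:290,190:320],None,fx=3,fy=3)])[:,:,::-1])"
```

```text
t 2.35 pos [0.517  0.2748 0.151 ] F [-0.28  0.41  0.49] q [0.3  0.56 1.6  0.   0.97 0.3 ] ydir [ 1.    -0.001  0.001] zdir [ 0.001  0.    -1.   ]
shift cm [1.87 0.4  4.5 ]
turn [ 0.1 -0.  -0. ]
0.0006370711151018974
```

View pics/a.png

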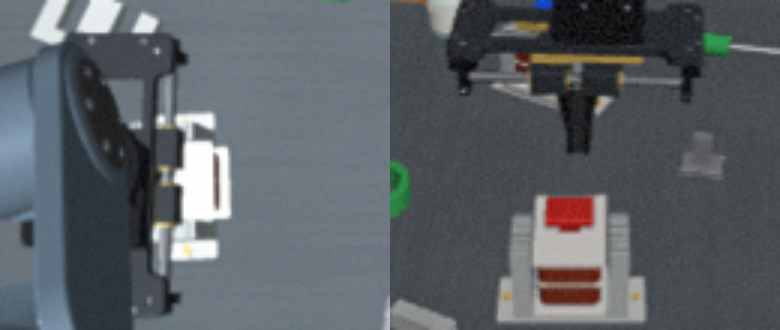

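Emit:
{"method": "drive_tool", "body": {"targets": [1.9,0.4,1.5,0,0,0,1.9,0.4,3,0,0,0,1.9,0.4,3.6,0,0,0,1.9,0.4,3.8,0,0,0,1.9,0.4,3.9,0,0,0,1.9,0.4,3.9,0,0,0]}}

```text
time: 2.95
position: [0.5207, 0.2938, 0.1118]
tool_rot: [0.707, 0.707, 0.0, 0.0]
ft_force: [-0.7, 0.0, -0.7]
grip_width: 0.0005
```

```bash
python3 -c "
from h import *
shift((.521,.2935,.095))"
```

```text
t 2.95 pos [0.5207 0.2938 0.1118] F [-0.67  0.01 -0.67] q [ 0.33  0.63  1.6  -0.    0.91  0.33] ydir [ 1.    -0.     0.001] zdir [ 0.001  0.    -1.   ]
shift cm [-0.04  0.03  1.68]
turn [ 0. -0. -0.]
```

Emit:
{"method": "drive_tool", "body": {"targets": [0,0,0.2,0,0,0,0,0,0.4,0,0,0,0,0,0.6,0,0,0,0,0,0.7,0,0,0,0,0,0.8,0,0,0,0,0,0.9,0,0,0,0,0,1.0,0,0,0,0,0,1.1,0,0,0,0,0,1.2,0,0,0,0,0,1.3,0,0,0,0,0,1.4,0,0,0,0,0,1.4,0,0,0]}}

```text
time: 3.95
position: [0.5204, 0.2941, 0.097]
tool_rot: [0.707, 0.707, 0.0, 0.0]
ft_force: [-0.3, 0.0, 0.2]
grip_width: 0.0003
```

Emit:
{"method": "drive_tool", "body": {"targets": [0,0,0.1,0,0,0,0,0,0.2,0,0,0,0,0,0.3,0,0,0]}}

```text
time: 4.2
position: [0.5204, 0.2941, 0.0942]
tool_rot: [0.707, 0.707, 0.0, 0.0]
ft_force: [-1.0, -1.5, 2.2]
grip_width: 0.0003
```

Emit:
{"method": "drive_tool", "body": {"targets": [0,0,0.1,0,0,0,0,0,0.2,0,0,0]}}

```text
time: 4.37
position: [0.5204, 0.2941, 0.0922]
tool_rot: [0.707, 0.707, 0.0, 0.0]
ft_force: [0.1, -1.2, 4.2]
grip_width: 0.0005
```

Emit:
{"method": "drive_tool", "body": {"targets": [0,0,0.1,0,0,0,0,0,0.15,0,0,0]}}

```text
time: 4.53
position: [0.5204, 0.2942, 0.0911]
tool_rot: [0.707, 0.707, 0.0, 0.0]
ft_force: [0.4, -1.6, 6.5]
grip_width: 0.0005
```

```bash
python3 -c "
from h import *
shift((.521,.2935,.091))"
```

```text
t 4.53 pos [0.5204 0.2942 0.0911] F [ 0.4  -1.56  6.51] q [ 0.33  0.66  1.61 -0.    0.87  0.33] ydir [1.    0.001 0.   ] zdir [ 0.  0. -1.]
shift cm [-0.07  0.06  0.01]
turn [ 0. -0.  0.]
```

Emit:
{"method": "drive_tool", "body": {"targets": [0,0,0.05,0,0,0,0,0,0.05,0,0,0,0,0,0.05,0,0,0]}}

```text
time: 4.78
position: [0.5204, 0.2941, 0.0908]
tool_rot: [0.707, 0.707, 0.0, 0.0]
ft_force: [-2.0, -1.3, 5.5]
grip_width: 0.0005
```

Emit:
{"method": "drive_tool", "body": {"targets": [0,0,-0.2,0,0,0,0,0,-0.6,0,0,0,0,0,-2,0,0,0,0,0,-6,0,0,0,0,0,-10,0,0,0,-5,0,-10,0,0,0,-9,0,-10,0,0,0,-13,0,-10,0,0,0,-13,0,-10,0,0,0]}}

```text
time: 5.53
position: [0.52, 0.1591, 0.1903]
tool_rot: [0.708, 0.706, -0.001, 0.001]
ft_force: [-0.4, 0.3, -0.1]
grip_width: 0.0007
```

```bash
python3 -c "
from h import *
shift((.5025,-.289,.19))
p,d=robot.camera('top');q,e=robot.camera('side')
m=mask('top',p,'red');f=np.load('pics/top0.npz');d0=f['d'];m0=mask('top',f['p'],'red')
print(m.sum()/255,np.median(d[m>0]),np.median(d0[m0>0]))
m=mask('side',q,'red');f=np.load('pics/side0.npz');m0=mask('side',f['p'],'red')
for a in(m,m0):print(cv2.boundingRect(a),a.sum()/255)
cv2.imwrite('pics/b.png',np.hstack([cv2.resize(p[150:260,70:200],None,fx=3,fy=3),cv2.resize(q[180:290,190:320],None,fx=3,fy=3)])[:,:,::-1])"
```

```text
t 5.53 pos [0.52   0.1591 0.1903] F [-0.35  0.26 -0.09] q [ 0.09  0.46  1.67 -0.    1.01  0.1 ] ydir [ 1.    -0.004 -0.001] zdir [-0.001 -0.002 -1.   ]
shift cm [-44.81  -1.59   0.14]
turn [-0.1  0.1 -0.2]
0.0 nan 1.0160751
(242, 250, 15, 9) 132.0
(242, 246, 15, 11) 147.0
  return _methods._mean(a, axis=axis, dtype=dtype,
  ret = ret.dtype.type(ret / rcount)
```

View pics/b.png

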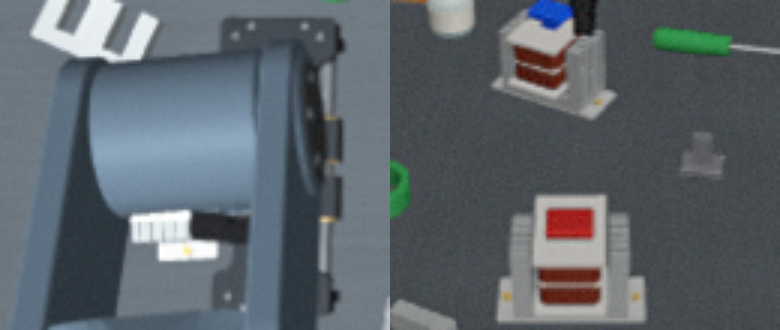

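Emit:
{"method": "drive_tool", "body": {"targets": [-44.8,-1.6,0,0,0,0,-44.8,-1.6,0,0,0,0,-44.8,-1.6,0,0,0,0,-44.8,-1.6,0,0,0,0,-44.8,-1.6,0,0,0,0,-44.8,-1.6,0,0,0,0,-44.8,-1.6,0,0,0,0,-44.8,-1.6,0,0,0,0,-44.8,-1.6,0,0,0,0,-44.8,-1.6,0,0,0,0,-44.8,-1.6,0,0,0,0,-44.8,-1.6,2,0,0,0]}}

```text
time: 6.63
position: [0.5091, -0.292, 0.1734]
tool_rot: [0.708, 0.706, -0.0, 0.007]
ft_force: [1.4, -0.2, 1.1]
grip_width: 0.0005
```

Emit:
{"method": "drive_tool", "body": {"targets": [0,0,2.5,0,0,0,0,0,3.5,0,0,0,0,0,3.5,0,0,0]}}

```text
time: 6.88
position: [0.5036, -0.2814, 0.1323]
tool_rot: [0.707, 0.708, -0.0, -0.003]
ft_force: [-1.0, -0.0, 0.1]
grip_width: 0.0004
```

```bash
python3 -c "
from h import *
shift((.5025,-.289,.112))
p,d=robot.camera('top')
m=mask('top',p,'red');o,r=ray('top',(120.6,211));f=np.load('pics/top0.npz')
M=cv2.moments(m,True);uv=(M['m10']/M['m00'],M['m01']/M['m00']);o,r=ray('top',uv)
print(uv,m.sum()/255,np.median(d[m>0]),(o+r*np.median(d[m>0])))"
```

```text
t 6.88 pos [ 0.5036 -0.2814  0.1323] F [-1.03 -0.03  0.11] q [-0.7   0.58  1.63  0.    0.93 -0.71] ydir [ 1.     0.002 -0.005] zdir [-0.005  0.005 -1.   ]
shift cm [-0.77 -0.1   2.02]
turn [-0.3 -0.3  0.1]
(122.16867469879519, 209.62048192771084) 166.0 1.0281576 [0.5206684  0.29363144 0.09054664]
```

Emit:
{"method": "drive_tool", "body": {"targets": [-0.6,0,1,0,0,0,-0.6,0,1.7,0,0,0,-0.6,0,1.7,0,0,0,-0.6,0,1.7,0,0,0]}}

```text
time: 7.27
position: [0.5047, -0.2896, 0.1182]
tool_rot: [0.707, 0.707, 0.0, -0.0]
ft_force: [0.4, 0.5, 0.2]
grip_width: 0.0006
```

```bash
python3 -c "
from h import *
shift((.5025,-.289,.097))"
```

```text
t 7.27 pos [ 0.5047 -0.2896  0.1182] F [0.42 0.53 0.18] q [-0.71  0.61  1.64  0.    0.9  -0.71] ydir [ 1.     0.001 -0.   ] zdir [-0.  0. -1.]
shift cm [ 0.06 -0.22  2.12]
turn [-0. -0.  0.]
```

Emit:
{"method": "drive_tool", "body": {"targets": [0,-0.2,0.4,0,0,0,0,-0.2,0.8,0,0,0,0,-0.2,1.0,0,0,0,0,-0.2,1.2,0,0,0,0,-0.2,1.35,0,0,0,0,-0.2,1.5,0,0,0,0,-0.2,1.65,0,0,0,0,-0.2,1.8,0,0,0,0,-0.2,1.9,0,0,0,0,-0.2,2.0,0,0,0,0,-0.2,2.1,0,0,0]}}

```text
time: 8.18
position: [0.5025, -0.2898, 0.0972]
tool_rot: [0.707, 0.707, -0.0, -0.0]
ft_force: [-1.2, -0.2, 2.4]
grip_width: 0.0007
```

Emit:
{"method": "drive_tool", "body": {"targets": [0,0,0.1,0,0,0,0,0,0.2,0,0,0,0,0,0.3,0,0,0]}}

```text
time: 8.43
position: [0.5025, -0.2898, 0.0941]
tool_rot: [0.707, 0.707, -0.0, -0.0]
ft_force: [-1.5, 0.9, 1.2]
grip_width: 0.0004
```

Emit:
{"method": "drive_tool", "body": {"targets": [0,0,0.1,0,0,0,0,0,0.2,0,0,0]}}

```text
time: 8.6
position: [0.5025, -0.2898, 0.0922]
tool_rot: [0.707, 0.707, -0.0, -0.0]
ft_force: [-2.1, 0.5, 3.9]
grip_width: 0.0001
```

Emit:
{"method": "drive_tool", "body": {"targets": [0,0,0.1,0,0,0,0,0,0.15,0,0,0,0,0,0.15,0,0,0]}}

```text
time: 8.85
position: [0.5025, -0.2898, 0.091]
tool_rot: [0.707, 0.707, -0.0, -0.0]
ft_force: [-1.6, 0.6, 5.4]
grip_width: 0.0003
```

Same signature as red (91 mm, about 5.5 N). Hold briefly, then lift and move toward blue.

Emit:
{"method": "drive_tool", "body": {"targets": [0,0,0.05,0,0,0,0,0,0.05,0,0,0,0,0,0.05,0,0,0]}}

```text
time: 9.1
position: [0.5025, -0.2898, 0.0907]
tool_rot: [0.707, 0.707, -0.0, 0.0]
ft_force: [-2.3, 0.9, 7.1]
grip_width: 0.0004
```

Emit:
{"method": "drive_tool", "body": {"targets": [0,0,-0.2,0,0,0,0,0,-0.6,0,0,0,0,0,-2,0,0,0,0,0,-6,0,0,0,0,0,-10,0,0,0,4,1,-10,0,0,0,8,2,-10,0,0,0,12,3,-10,0,0,0,16,4,-10,0,0,0,16,4,-10,0,0,0,16,4,-10,0,0,0]}}

```text
time: 10.02
position: [0.543, -0.1276, 0.1903]
tool_rot: [0.705, 0.709, 0.0, 0.0]
ft_force: [-0.3, -0.8, -0.3]
grip_width: 0.0005
```

```bash
python3 -c "
from h import *
shift((.5637,-.0195,.125))
p,d=robot.camera('top');q,e=robot.camera('side')
for n,P,D in(('top',p,d),('side',q,e)):
  for k in('red','yellow'):
    m=mask(n,P,k)
    if m.sum()==0: print(n,k,'hidden');continue
    M=cv2.moments(m,True);uv=(M['m10']/M['m00'],M['m01']/M['m00']);o,r=ray(n,uv);print(n,k,cv2.boundingRect(m),m.sum()/255,(o+r*np.median(D[m>0])).round(4))
cv2.imwrite('pics/c.png',np.hstack([cv2.resize(p[150:270,300:430],None,fx=3,fy=3),cv2.resize(q[100:220,210:340],None,fx=3,fy=3)])[:,:,::-1])"
```

```text
t 10.02 pos [ 0.543  -0.1276  0.1903] F [-0.3  -0.81 -0.26] q [-0.43  0.48  1.64 -0.    1.03 -0.44] ydir [1.    0.005 0.   ] zdir [ 0. -0. -1.]
shift cm [10.8   2.12  6.52]
turn [0.  0.  0.3]
top red (117, 202, 12, 16) 167.0 [0.5207 0.2936 0.0903]
top yellow (366, 211, 7, 16) 64.0 [ 0.4987 -0.2974  0.0911]
side red (242, 250, 15, 9) 132.0 [0.5253 0.3016 0.0927]
side yellow (262, 147, 10, 5) 50.0 [ 0.5071 -0.2805  0.0917]
```

View pics/c.png

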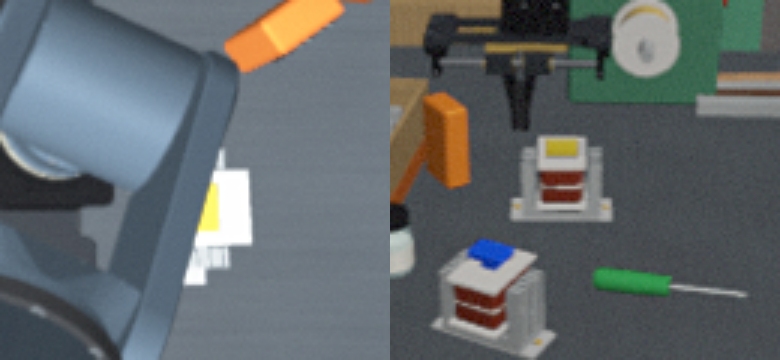

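The picture shows the yellow head flat on its flange with no stem visible; depth puts both heads at about 91–92 mm. Now blue.

Emit:
{"method": "drive_tool", "body": {"targets": [10.8,2.1,0,0,0,26,10.8,2.1,0,0,0,26,10.8,2.1,0,0,0,26,10.8,2.1,2,0,0,26,10.8,2.1,4,0,0,26,10.8,2.1,6,0,0,26,10.8,2.1,6.5,0,0,26,10.8,2.1,6.5,0,0,26,10.8,2.1,6.5,0,0,26]}}

```text
time: 10.87
position: [0.5639, -0.0232, 0.1254]
tool_rot: [0.848, 0.529, 0.0, 0.0]
ft_force: [0.5, 0.1, -0.3]
grip_width: 0.0006
```

```bash
python3 -c "
from h import *
shift((.5637,-.0195,.097))"
```

```text
t 10.87 pos [ 0.5639 -0.0232  0.1254] F [ 0.5   0.15 -0.34] q [-0.24  0.58  1.68 -0.    0.89  0.22] ydir [ 0.898 -0.44   0.   ] zdir [ 0. -0. -1.]
shift cm [ 0.33 -0.18  2.84]
turn [  0.    0.  -26.1]
```

Emit:
{"method": "drive_tool", "body": {"targets": [0.3,-0.2,0.5,0,0,0,0.3,-0.2,1.0,0,0,0,0.3,-0.2,1.3,0,0,0,0.3,-0.2,1.6,0,0,0,0.3,-0.2,1.8,0,0,0,0.3,-0.2,2.0,0,0,0,0.3,-0.2,2.15,0,0,0,0.3,-0.2,2.3,0,0,0,0.3,-0.2,2.45,0,0,0,0.3,-0.2,2.6,0,0,0,0.3,-0.2,2.7,0,0,0,0.3,-0.2,2.8,0,0,0]}}

```text
time: 11.87
position: [0.563, -0.0182, 0.0973]
tool_rot: [0.848, 0.53, 0.0, 0.0]
ft_force: [-1.0, 0.6, 1.7]
grip_width: 0.0004
```

Emit:
{"method": "drive_tool", "body": {"targets": [0,0,0.1,0,0,0,0,0,0.2,0,0,0,0,0,0.3,0,0,0]}}

```text
time: 12.12
position: [0.563, -0.0182, 0.0942]
tool_rot: [0.848, 0.53, 0.0, -0.0]
ft_force: [-0.1, 1.0, 2.5]
grip_width: 0.0003
```

Emit:
{"method": "drive_tool", "body": {"targets": [0,0,0.1,0,0,0,0,0,0.2,0,0,0]}}

```text
time: 12.28
position: [0.563, -0.0182, 0.0922]
tool_rot: [0.848, 0.53, 0.0, -0.0]
ft_force: [-1.3, 0.6, 4.2]
grip_width: 0.0006
```

Emit:
{"method": "drive_tool", "body": {"targets": [0,0,0.1,0,0,0,0,0,0.15,0,0,0,0,0,0.2,0,0,0,0,0,0.2,0,0,0,0,0,0.2,0,0,0]}}

```text
time: 12.7
position: [0.563, -0.0182, 0.0907]
tool_rot: [0.848, 0.53, 0.0, 0.0]
ft_force: [-1.6, -0.0, 6.0]
grip_width: 0.0006
```

Emit:
{"method": "drive_tool", "body": {"targets": [0,0,-0.2,0,0,0,0,0,-0.6,0,0,0,0,0,-2,0,0,0,0,0,-6,0,0,0,0,0,-10,0,0,0,-4,-2,-10,0,0,0,-8,-4,-10,0,0,0,-12,-6,-10,0,0,0,-16,-8,-10,0,0,0,-19,-10,-10,0,0,0,-19,-10,-10,0,0,0,-19,-10,-10,0,0,0]}}

```text
time: 13.7
position: [0.3879, -0.1462, 0.1902]
tool_rot: [0.849, 0.528, -0.0, -0.0]
ft_force: [1.4, 0.3, -0.4]
grip_width: 0.0007
```

```bash
python3 -c "
from h import *
shift((.5637,-.0195,.125))
p,d=robot.camera('top');q,e=robot.camera('side')
for n,P,D in(('top',p,d),('side',q,e)):
  for k in HS:
    m=mask(n,P,k)
    if m.sum()==0: print(n,k,'hidden');continue
    M=cv2.moments(m,True);uv=(M['m10']/M['m00'],M['m01']/M['m00']);o,r=ray(n,uv);print(n,k,cv2.boundingRect(m),m.sum()/255,(o+r*np.median(D[m>0])).round(4))
cv2.imwrite('pics/d.png',np.vstack([p[100:320,50:450],q[120:320,150:550-0] if 0 else q[120:320,100:500]])[:,:,::-1])"
```

```text
t 13.7 pos [ 0.3879 -0.1462  0.1902] F [ 1.37  0.3  -0.38] q [-0.63  0.3   1.97 -0.    0.87 -0.17] ydir [ 0.897 -0.442 -0.001] zdir [-0.001  0.    -1.   ]
shift cm [19.14 10.18  6.51]
turn [ -0.1  -0.  -26.2]
top red (117, 202, 12, 16) 167.0 [0.5206 0.2938 0.0903]
top yellow (360, 212, 13, 15) 169.0 [ 0.5017 -0.2893  0.0913]
top blue (246, 184, 16, 18) 160.0 [ 0.5643 -0.0198  0.0906]
side red (242, 250, 15, 9) 132.0 [0.5253 0.3018 0.0929]
side yellow (262, 147, 10, 5) 50.0 [ 0.5072 -0.2808  0.0915]
side blue (236, 183, 15, 9) 80.0 [ 0.5677 -0.0118  0.0923]
```

View pics/d.png

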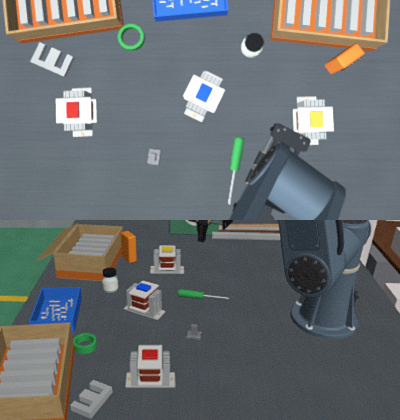

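The picture shows all three heads flat on their flanges, the loose things where they were and the arm clear.

Emit:
{"method": "drive_tool", "body": {"targets": [0,0,0,0,0,0,0,0,0,0,0,0,0,0,0,0,0,0,0,0,0,0,0,0]}}

```text
time: 14.13
position: [0.3906, -0.1447, 0.1901]
tool_rot: [0.847, 0.531, 0.0, 0.0]
ft_force: [-0.1, 0.2, -0.4]
grip_width: 0.0005
```

```bash
python3 -c "
from h import *
print(robot.hand_in())"
```

```text
the job is handed in; nothing more can be done
None
```

I pressed the red, yellow and blue keys home in that order with closed fingertips. Each push stopped once the force rose to about 6–7 N with the fingertips at about 91 mm. I then backed the arm clear and handed the job in at about 14 s of the 48 s allowed.

- **Key heights:** after the last push, depth readings from both cameras put all three heads at about 90–93 mm. They started at about 102–104 mm, and a seated head is 92 mm. The top camera read 1–2 mm lower than the side camera for red and blue, and they agreed for yellow; 1–2 mm is within the calibration error.
- **Bobbins:** I had no direct reading of them. The head heights are consistent with them having sprung back, to within that 1–2 mm.
- **Loose things:** in the last pictures they looked unmoved, but I checked this only by eye and did not measure it.
- **Force:** the highest vertical force I read was 7.1 N, against the 20 N limit. I saw readings only at the end of each move.

No check failed. The hand-in gave no verdict.

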